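# Grease the fitted spindle bearing with a push gun

### The job

One of the two bearing housings has its ball bearing fitted; the other is still empty, its bore shut with a dust cover. Take the push-type grease gun out of its holder, press its coupler squarely onto the tilted grease nipple of the housing with the bearing until it snaps over the head, then keep pushing along the nipple so that the gun's nose is driven in against its spring through most of its stroke, and finish while holding the gun pressed like that in the gripper. Do not put the gun on the empty housing, and leave the other things on the bench where they are.

Things in the scene. Friction and masses are not known exactly. Their poses are not given: they have to be found in the camera images.
- gun: Push-type steel grease gun, about 0.45 kg, standing nose down on its holder's axis. Barrel 40 mm in diameter, 62 mm long; above its shoulder a slim tail, 24 mm in diameter, 50 mm long, to grip from above in line with the gun. Origin: centre of the barrel's lower end, 80 mm above the bench at the start; z towards the tail: shoulder at 62, tail end at 112, coupler mouth (nose out) at -68 mm. Round: any yaw serves.
- gun_grip (a point): Point on the axis of the gun's tail at which to grip, 86 mm above the gun's origin along z (24 mm above the barrel's shoulder, 26 mm below the tail's end); 166 mm above the bench at the start. Axes as the gun's.
- coupler_seat (a point): Where a nipple's ball centre sits once snapped in: on the coupler's axis, 17 mm behind its mouth, 51 mm below the gun's origin and 137 mm below gun_grip (nose out); z towards the tail. Coupler 29 mm in diameter, 36 mm long, bell mouth 22 mm wide. Its spring jaws meet the ball 9 mm before it is seated and take about 7 N to snap over. The nose can swing 3 degrees sideways in its guide, about 3 mm here.
- nose (a joint): Travel of the gun's nose into the barrel, m: 0 out (as at the start), 0.014 fully in. A spring pushes it out: 10 N starts it, 18 N at fully in, so it gives way only after the coupler has snapped on.
- holder: Gun holder, fixed to the bench: upright aluminium cup 47 mm outside, 34 mm bore, rim 80 mm above the bench, on a steel plate 86 x 86 x 8 mm. Origin: centre of its underside. The gun must be drawn straight up by 70 mm to clear it.
- housing_a: Flanged bearing housing of machined cast iron, fixed to the bench: flange 140 mm in diameter, 16 mm thick; body 112 mm in diameter, top face 62 mm above the bench, bore 81 mm. It carries grease nipple a on an angled boss at its front. Origin: centre of its underside; z up, -x towards its nipple (roughly towards the robot).
- nipple_a: Steel grease nipple on the front boss of housing a: ball head 12 mm in diameter on an 8 mm neck above a hexagon. Origin: centre of the ball, 76 mm from the housing's axis (its -x side) and 79 mm above the bench. z: the nipple's axis, pointing outwards; it leans 25 degrees from vertical, away from the housing's axis. The boss face lies 20 mm below the ball's centre along it; the space above is free.
- housing_b: Flanged bearing housing of machined cast iron, fixed to the bench: flange 140 mm in diameter, 16 mm thick; body 112 mm in diameter, top face 62 mm above the bench, bore 81 mm. It carries grease nipple b on an angled boss at its front. Origin: centre of its underside; z up, -x towards its nipple (roughly towards the robot).
- nipple_b: Steel grease nipple on the front boss of housing b: ball head 12 mm in diameter on an 8 mm neck above a hexagon. Origin: centre of the ball, 76 mm from the housing's axis (its -x side) and 79 mm above the bench. z: the nipple's axis, pointing outwards; it leans 25 degrees from vertical, away from the housing's axis. The boss face lies 20 mm below the ball's centre along it; the space above is free.
- bearing: Ball bearing (steel rings and balls, brass cage), 40 mm bore, 80 mm outside, 18 mm thick, pressed flush into the bore of one of the two housings, on that housing's axis: this is the housing to grease. Origin: centre of its underside, 44 mm above the bench.
- cover: Grey plastic dust cover with a small pull tab, 94 mm across, plugged into the bore of the other, empty housing, on that housing's axis. Origin: centre of its underside, 44 mm above the bench; its top stands 17 mm above the housing's top face.
- spacer_ring: Bystander: loose steel ring, 72 mm outside, 56 mm inside, 14 mm high. Origin: centre of its underside.
- lock_nut: Bystander: loose dark steel ring nut, 52 mm outside, 32 mm inside, 12 mm high. Origin: centre of its underside.
- collet: Bystander: loose tapered steel collet, 42 mm in diameter, 46 mm high, standing. Origin: centre of its underside.
- oil_bottle: Bystander: small white plastic bottle with a black cap, 42 mm in diameter, 105 mm high, standing. Origin: centre of its underside.
- wrench: Bystander: steel wrench lying flat, 180 mm long along its x, 8 mm high. Origin: middle of its underside.
- screwdriver: Bystander: screwdriver with a black handle, lying, 200 mm long along its x, 26 mm high. Origin: middle of its underside.
- brush: Bystander: flat brush with a wooden handle, lying, 200 mm long along its x, 20 mm high. Origin: middle of its underside.
Not all that is in view belongs to the job. What is shaped like the gun but orange is not meant.

How it is judged (in metres and radians):
On the way:
1. the coupler has snapped squarely onto the nipple of the housing with the bearing (((horizontal distance between bearing and housing_a below 0.03 m and distance between coupler_seat and nipple_a below 0.004 m and angle between the z axis of coupler_seat and the z axis of nipple_a, either way round below 0.14 rad) or (horizontal distance between bearing and housing_b below 0.03 m and distance between coupler_seat and nipple_b below 0.004 m and angle between the z axis of coupler_seat and the z axis of nipple_b, either way round below 0.14 rad))), for 0.1 s.
At the end, for the whole second after the job is handed in: On the housing with the bearing: nipple's ball centre within 4 mm of coupler_seat, coupler within 8 degrees (0.14 rad) of the nipple's axis, nose pushed in by more than 7 of its 14 mm, gun bearing on the nipple with over 8 N, fingers on the gun with over 5 N, all through the last second (((horizontal distance between bearing and housing_a below 0.03 m and distance between coupler_seat and nipple_a below 0.004 m and angle between the z axis of coupler_seat and the z axis of nipple_a, either way round below 0.14 rad and value of joint nose above 0.007 m and contact force between the fingers and gun above 5 N and contact force between gun and nipple_a above 8 N) or (horizontal distance between bearing and housing_b below 0.03 m and distance between coupler_seat and nipple_b below 0.004 m and angle between the z axis of coupler_seat and the z axis of nipple_b, either way round below 0.14 rad and value of joint nose above 0.007 m and contact force between the fingers and gun above 5 N and contact force between gun and nipple_b above 8 N))); the arm keeps its last pose, push and grip.
It fails at once if the gun is put on the housing with the dust cover (more than 3 N) ((horizontal distance between bearing and housing_a below 0.03 m and contact force between gun and housing_b above 3 N) or (horizontal distance between bearing and housing_b below 0.03 m and contact force between gun and housing_a above 3 N)).
It fails at once if one of the loose bystanders (ring, nut, collet, bottle, wrench, screwdriver, brush) is moved by more than 30 mm (distance of any of spacer_ring, lock_nut, collet, oil_bottle, wrench, screwdriver, brush from where it was at the start of the episode above 0.03 m).
It also fails if it takes over 32 s, if anything falls off the work surface, if the arm or the gripper's body presses on something with over 40 N, if the wrist force passes 120 N, or if a joint passes its speed limit or range.

### The arm

A 6-joint arm with a two-finger parallel gripper is mounted at the origin on the work surface. World frame = base frame: x ahead of the robot, y to its left, z up, the work surface at z = 0. Lengths are in mm, angles in rad, forces in N, time in s.
With the tool pointing down it reaches from about 300 to 775 mm from the base axis. Payload 14.6 kg.
Tool frame: the origin (TCP) lies midway between the tips of the shut fingers; the grasp point (between the pads) lies 19 mm behind it (manip.pinch_z is the distance from the TCP to the grasp point, in mm); y points along the fingers, x is the direction in which the jaws open and shut, and the axes are right-handed (so a half turn about y gives the same grasp; the last joint's range is limited). The gripper opens to 85 mm and grips with 20 to 120 N. Pads are 22 mm wide; open, the fingers measure 114 mm over their backs; the gripper's body (76 mm by 85 mm) begins 54 mm behind the grasp point. The pads swing forward as they close: fully open they stand 13 mm farther back than shut.
Start: joints at [1.053, 0.3, 1.521, -0, 1.321, -0.067], TCP at [239.623, 495.046, 231.281] pointing down, gripper open.
Joint ranges: [-3.03, 3.03], [-0.79, 2.21], [0.23, 2.52], [-1.04, 4.18], [0, 3.07], [-2.55, 2.55]. Speed limits (rad/s): [2.22, 2.22, 2.57, 3.14, 3.14, 3.14].

### API

Orientations are given as a unit quaternion [w, x, y, z].
In Python, from rig import readout, cams, job, manip gives the robot as it stands.
- The arm moves only by the tool servo_tool, never from a script. Its argument "commands" is a list of rows, each an object with "offset": the shift along the tool's x, y, z scaled (see below), a list of three; "spin": the turn about the tool's y scaled (see below); "claw": the opening in per cent of the stroke, from 0 (shut) to 100 (fully open). In form: [{"offset": [tx, ty, tz], "spin": spin, "claw": claw}, ...]. A call has 1 to 12 rows; each row is the pose to reach, as a shift and turn from the pose commanded when the call began, along the tool's axes at that moment, turning the shorter way round; what a row does not reach only later rows make up. The controller multiplies each number of a shift by 200 mm and each number of a turn by 180 degrees. A row lasts 1/12 s, in which the tool goes at most 41.7 mm and 7.16 degrees, less where a joint would pass 70% of its speed; a pose out of reach is approached as far as the arm can. A call with a number of a shift or a turn outside -1 to 1 is refused whole. A call with a gripper value outside its range is refused whole. The fingers move at their own pace and stop on an object; "force" is the grip in N (left out, the last holds). Time passes only in rows, so rows that repeat a pose let the fingers close. It gives the time, the measured TCP pose, the force and the opening at its end, in the units of the state.
- readout.sense(): the state, without advancing time (a new reading comes with each control period).
- cams.grab_frame(name): name is "scene" or "side" or "wrist"; returns the picture (400x640x3 uint8, red, green, blue); there is no depth.
- cams.get_calibration(name): a dict with "mtx" (3x3 intrinsics, pixels), "k1" (the pictures are not rectified: a ray, as slopes to the right and down, at radius r is drawn at 1 + k1 r^2 times it, then the intrinsics apply), "eye" and "attitude" of the camera in the world; the wrist camera has in their place "T_tool_cam" (4x4, takes a point from camera to tool coordinates, whose origin is the TCP and whose axes are the tool frame's). Camera axes: x right, y down, z forward; pixel columns grow to the right and rows downward; lengths in mm; the calibration is good to about 2 mm. A picture is of the moment at which its call begins: read the wrist's pose just before it. get_calibration takes no time and is no camera call.
- job.sign_off(): hands the job in, once; it reports no verdict.
The state is a dict: "t": time; "joints": joint angles; "dq": joint speeds; "effort": joint torques, N m; "tool_pos": TCP position; "tool_rot": TCP orientation; "contact_force": force on the tool from outside, world axes, zero at the start; "torque": the same for the moment, N m; "opening": finger opening in mm.
Only numpy, scipy, OpenCV 4.12 (cv2) and the standard library are available. Lean on these libraries where they do the work, as an engineer would, in place of code of your own. Each camera call takes 0.05 s, during which the arm holds its last target. There are 200 camera calls.

## Working session

There is one attempt and no reset: what is moved stays moved. The work goes in short steps, Python scripts to look and compute and a tool call to move; the robot and the scene stay as the last step left them, time stands still between calls to the robot, and variables do not carry over. Pictures are saved under pics/ and viewed, about 8 in all and at most 12, crops included, and the job is handed in when it is done.

Besides the shell and the picture viewer there is one more tool, called after ">>>" by a JSON object that holds its "fn" and its "kwargs", one argument or row to a line. servo_tool: Moves the arm, as the interface text tells. Shifts and turns lie within -1 to 1; 1 stands for 200 mm of shift or 180 degrees of turn. Its arguments: {"type":"object","properties":{"commands":{"type":"array"},"force":{"type":"number"}},"required":["commands"]}

```bash
mkdir -p pics; ls; python3 - <<'E'
from rig import readout,cams,manip
import cv2,numpy as np
print(readout.sense(), manip.pinch_z)
for n in ("scene","side","wrist"):
    print(n,cams.get_calibration(n))
    cv2.imwrite(f"pics/{n}0.png",cams.grab_frame(n)[:,:,::-1])
E
```

```text
pics
{'t': 0.0, 'joints': array([ 1.05344372e+00,  3.00481566e-01,  1.52160081e+00, -3.75639766e-06,
        1.32070261e+00, -6.66105568e-02]), 'dq': array([-0.00053524,  0.00043772, -0.00145852, -0.00074252, -0.00208719,
        0.00018872]), 'effort': array([-1.36604503e-03, -5.43507278e+01, -3.61787724e+01, -1.53866190e-04,
        4.08338819e-03,  3.12912243e-05]), 'tool_pos': array([239.48735484, 494.85354433, 230.70722863]), 'tool_rot': array([-0.59888856,  0.59929016,  0.37525117, -0.37599249]), 'contact_force': array([-0.11004123,  0.52359458, -0.27109371]), 'torque': array([-0.02418793, -0.06600316,  0.05823319]), 'opening': 85.51949636724414} 18.700000000000003
scene {'mtx': array([[511.56857309,   0.        , 320.85145205],
       [  0.        , 511.56857309, 196.12639832],
       [  0.        ,   0.        ,   1.        ]]), 'k1': 0.026107627959244487, 'eye': array([1720.17066266,  431.8291159 , 1133.97804146]), 'attitude': array([-0.23428152,  0.49954964,  0.75454667, -0.35527687])}
side {'mtx': array([[440.10248698,   0.        , 322.24707496],
       [  0.        , 440.10248698, 201.01008646],
       [  0.        ,   0.        ,   1.        ]]), 'k1': 0.01963734026720703, 'eye': array([ -57.12405164, -682.02732391,  968.14878046]), 'attitude': array([-0.37073502,  0.84006748, -0.36499986,  0.15367912])}
wrist {'mtx': array([[303.03273015,   0.        , 318.83390837],
       [  0.        , 303.03273015, 199.8850031 ],
       [  0.        ,   0.        ,   1.        ]]), 'k1': -0.051525722488633637, 'T_tool_cam': array([[ 9.99999816e-01, -2.70798240e-04, -5.42222556e-04,
        -3.00622151e-01],
       [ 4.49946664e-04, -2.67684245e-01,  9.63506587e-01,
        -1.42868749e+02],
       [-4.06060323e-04, -9.63506654e-01, -2.67684074e-01,
         6.72304365e+01],
       [ 0.00000000e+00,  0.00000000e+00,  0.00000000e+00,
         1.00000000e+00]])}
```

View pics/scene0.png

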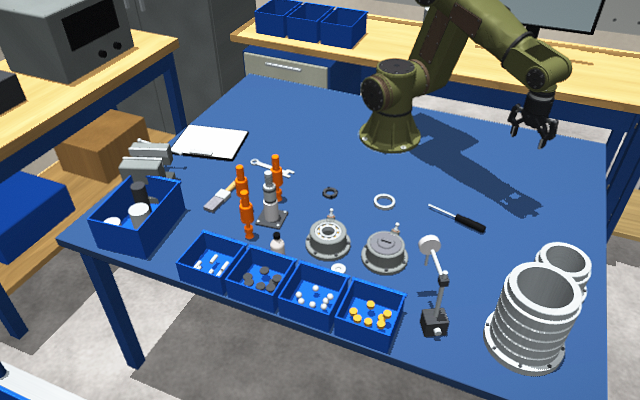

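View pics/side0.png

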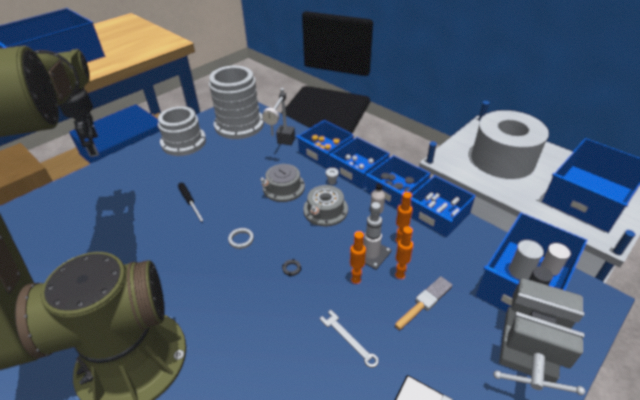

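```bash
cat > geo.py <<'E'
import numpy as np
from scipy.spatial.transform import Rotation as R
from scipy.optimize import least_squares
from rig import cams
def rot(q): return R.from_quat(np.r_[q[1:],q[0]]).as_matrix()
def pose(cal,st=None):
    if 'eye' in cal: return rot(cal['attitude']),np.array(cal['eye'])
    T=cal['T_tool_cam']; Rt=rot(st['tool_rot'])
    return Rt@T[:3,:3], Rt@T[:3,3]+st['tool_pos']
def proj(n,P,st=None):
    c=cams.get_calibration(n); Rc,e=pose(c,st); p=(np.atleast_2d(P)-e)@Rc
    s=p[:,:2]/p[:,2:]; s=s*(1+c['k1']*(s**2).sum(1,keepdims=True))
    return s@c['mtx'][:2,:2].T+c['mtx'][:2,2]
def atz(n,uv,z,st=None):
    return least_squares(lambda a:(proj(n,[a[0],a[1],z],st)[0]-uv),[500,0],x_scale=100).x
E
python3 - <<'E'
import cv2,numpy as np
a=cv2.imread('pics/scene0.png')[150:280,225:425]; b=cv2.imread('pics/side0.png')[150:290,250:430]
cv2.imwrite('pics/c0.png',cv2.resize(a,(800,520),interpolation=cv2.INTER_CUBIC))
cv2.imwrite('pics/c1.png',cv2.resize(b,(720,560),interpolation=cv2.INTER_CUBIC))
from geo import *
for n,uv,z in (('scene',(328,232),62),('scene',(384,244),79),('side',(325,203),62),('side',(285,180),62),('scene',(268.5,178),192),('side',(376,193),192)):print(n,uv,atz(n,uv,z))
E
```

```text
scene (328, 232) [677.65854503  10.67080724]
scene (384, 244) [677.32186349 186.20417524]
side (325, 203) [648.97609337 -11.56910447]
side (285, 180) [641.25525916 156.88842767]
scene (268.5, 178) [ 656.34958776 -193.26592351]
side (376, 193) [ 667.40236307 -180.63039414]
```

View pics/c0.png

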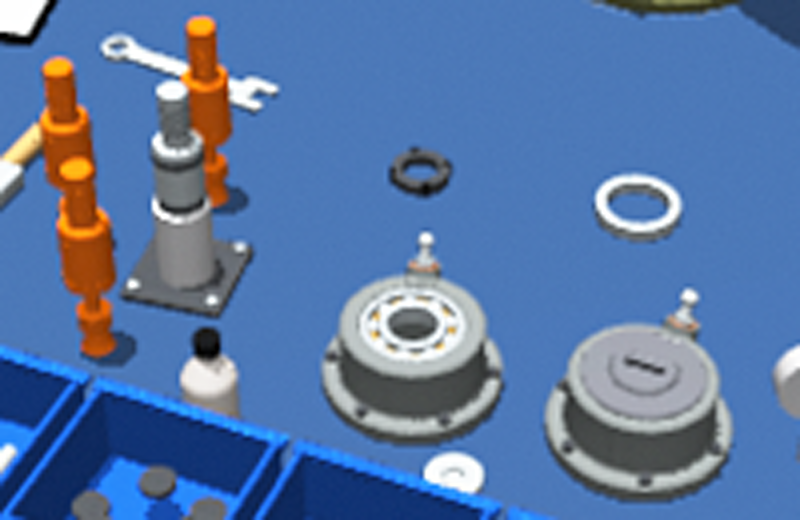

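View pics/c1.png

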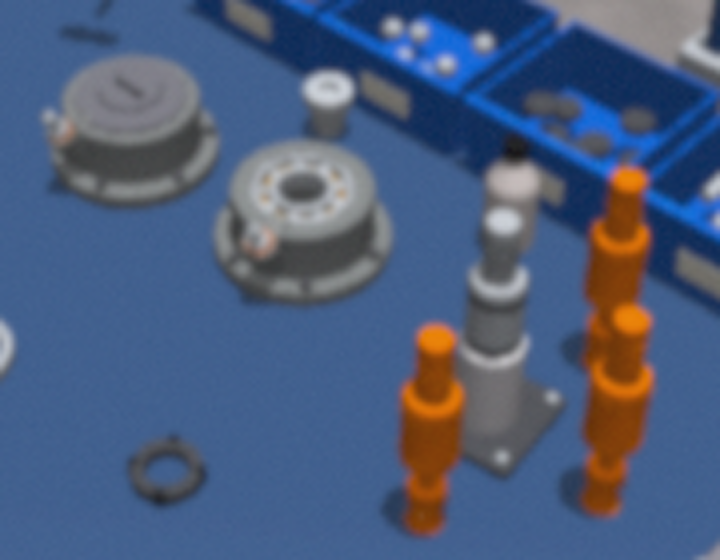

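```bash
python3 - <<'E'
from geo import *
f=lambda c,o:(np.array(c)+.5)/4-.5+o
S=np.array([225,150]);D=np.array([250,150])
for nm,a,b,z in (('bearing',(414,322),(302,186),62),('ball',(426,239),(257,237),79),('guntop',(172,92),(503,219),192),('dec1',(59,69),(628,181),0),('dec2',(77,171),(630,320),0),('dec3',(202,27),(435,340),0)):
    a=f(a,S);b=f(b,D)
    r=least_squares(lambda p:np.r_[proj('scene',p)[0]-a,proj('side',p)[0]-b],[600,0,100],x_scale=100)
    print(nm,r.x.round(1),r.fun.round(1),'fixed z',atz('scene',a,z or 170).round(1),atz('side',b,z or 170).round(1))
E
```

```text
bearing [671.    8.4  63.2] [ 0. -0.  0.  0.] fixed z [669.9   7.9] [671.9   9.3]
ball [595.7 -14.7  77.6] [-0.6  0.2 -0.6 -0.2] fixed z [595.6 -12.7] [595.3 -17.4]
guntop [ 632.3 -207.4  191.7] [ 0.4 -0.1  0.3  0.1] fixed z [ 633.5 -208.2] [ 631.6 -206.8]
dec1 [ 681.1 -268.6  229.2] [ 1.9 -0.1  1.6  0.1] fixed z [ 616.1 -319.7] [ 737.8 -232. ]
dec2 [ 673.2 -282.2  120. ] [-1.6  0.1 -1.3 -0.1] fixed z [ 722.5 -242.9] [ 632.1 -308.4]
dec3 [ 530.7 -235.3  178.5] [ 0.1 -0.   0.1  0. ] fixed z [ 520.4 -241.5] [ 536.9 -230.3]
```

The grey gun stands at about (632,−207) on its holder. The bearing is in the housing at (671,8), and its ball is at about (595,−15,79), which is 79 mm from the axis against 76 expected. Orange decoys stand around the gun. The commands allow only shifts and a turn about the tool's y, which points down, so the first move tests what the spin does.

>>> {"fn": "servo_tool", "kwargs": {
  "commands": [
    {"offset":[-0.7,-0.25,-1.0],"spin":0.4,"claw":100},
    {"offset":[-0.7,-0.25,-1.0],"spin":0.4,"claw":100},
    {"offset":[-0.7,-0.25,-1.0],"spin":0.4,"claw":100},
    {"offset":[-0.7,-0.25,-1.0],"spin":0.4,"claw":100},
    {"offset":[-0.7,-0.25,-1.0],"spin":0.4,"claw":100},
    {"offset":[-0.7,-0.25,-1.0],"spin":0.4,"claw":100},
    {"offset":[-0.7,-0.25,-1.0],"spin":0.4,"claw":100},
    {"offset":[-0.7,-0.25,-1.0],"spin":0.4,"claw":100},
    {"offset":[-0.7,-0.25,-1.0],"spin":0.4,"claw":100},
    {"offset":[-0.7,-0.25,-1.0],"spin":0.4,"claw":100},
    {"offset":[-0.7,-0.25,-1.0],"spin":0.4,"claw":100}
  ]
}}

```text
t: 1.07
tool_pos: [358.6, 281.8, 281.1]
tool_rot: [-0.705, 0.705, -0.051, 0.05]
contact_force: [-0.3, -0.3, -0.7]
opening: 85.7
```

```bash
cat > go.py <<'E'
import sys
from geo import *
from rig import readout
def go(P,az=None,st=None):
    "offset/spin units to bring the TCP to P with tool z at azimuth az (deg)"
    st=st or readout.sense(); M=rot(st['tool_rot'])
    o=M.T@(np.array(P)-st['tool_pos'])/200
    a0=np.degrees(np.arctan2(M[1,2],M[0,2])); sp=None if az is None else -((az-a0+180)%360-180)/180
    print('t %.2f'%st['t'],'pos',st['tool_pos'].round(1),'ydir',M[:,1].round(3),'z az %.2f'%a0,'q',st['joints'].round(2),'F',st['contact_force'].round(1),'open %.1f'%st['opening'])
    print('offset',o.round(4),'spin',None if sp is None else round(sp,4))
if __name__=='__main__':
    a=[float(x) for x in sys.argv[1:]]; go(a[:3],a[3] if len(a)>3 else None)
E
python3 go.py 632.5 -207.5 280 17
```

```text
t 1.07 pos [358.6 281.8 281.1] ydir [-0. -0. -1.] z az 81.80 q [0.59 0.05 1.7  0.   1.39 0.73] F [-0.3 -0.3 -0.7] open 85.7
offset [ 1.704   0.0057 -2.2261] spin 0.36
```

>>> {"fn": "servo_tool", "kwargs": {
  "commands": [
    {"offset":[0.76,0,-1.0],"spin":0.36,"claw":100},
    {"offset":[0.76,0,-1.0],"spin":0.36,"claw":100},
    {"offset":[0.76,0,-1.0],"spin":0.36,"claw":100},
    {"offset":[0.76,0,-1.0],"spin":0.36,"claw":100},
    {"offset":[0.76,0,-1.0],"spin":0.36,"claw":100},
    {"offset":[0.76,0,-1.0],"spin":0.36,"claw":100},
    {"offset":[0.76,0,-1.0],"spin":0.36,"claw":100},
    {"offset":[0.76,0,-1.0],"spin":0.36,"claw":100},
    {"offset":[0.76,0,-1.0],"spin":0.36,"claw":100},
    {"offset":[0.76,0,-1.0],"spin":0.36,"claw":100}
  ]
}}

```text
t: 1.9
tool_pos: [482.0, 62.8, 281.1]
tool_rot: [-0.569, 0.569, -0.42, 0.419]
contact_force: [-0.8, 0.3, -0.1]
opening: 85.4
```

```bash
python3 go.py 632.5 -207.5 300 17
```

```text
t 1.90 pos [482.   62.8 281.1] ydir [-0.001 -0.    -1.   ] z az 17.22 q [0.05 0.12 1.62 0.   1.4  1.32] F [-0.8  0.3 -0.1] open 85.4
offset [ 1.5139 -0.0951  0.3187] spin 0.0012
```

>>> {"fn": "servo_tool", "kwargs": {
  "commands": [
    {"offset":[0.76,-0.1,0.16],"spin":0,"claw":100},
    {"offset":[0.76,-0.1,0.16],"spin":0,"claw":100},
    {"offset":[0.76,-0.1,0.16],"spin":0,"claw":100},
    {"offset":[0.76,-0.1,0.16],"spin":0,"claw":100},
    {"offset":[0.76,-0.1,0.16],"spin":0,"claw":100},
    {"offset":[0.76,-0.1,0.16],"spin":0,"claw":100},
    {"offset":[0.76,-0.1,0.16],"spin":0,"claw":100}
  ]
}}

```text
t: 2.48
tool_pos: [557.7, -72.0, 301.0]
tool_rot: [-0.571, 0.571, -0.418, 0.417]
contact_force: [-0.9, 1.3, 0.1]
opening: 85.3
```

```bash
python3 go.py 632.5 -207.5 300 17; cat > snap.py <<'E'
import sys,pickle,cv2
from rig import readout,cams
n,tag=sys.argv[1:3]; st=readout.sense(); im=cams.grab_frame(n)
cv2.imwrite(f'pics/{tag}.png',im[:,:,::-1]); pickle.dump(st,open(f'pics/{tag}.pkl','wb'))
E
python3 snap.py wrist w1
```

```text
t 2.48 pos [557.7 -72.  301. ] ydir [-0.001  0.    -1.   ] z az 17.63 q [-0.19  0.29  1.38  0.    1.48  1.07] F [-0.9  1.3  0.1] open 85.3
offset [0.7592 0.0043 0.1514] spin 0.0035
```

View pics/w1.png

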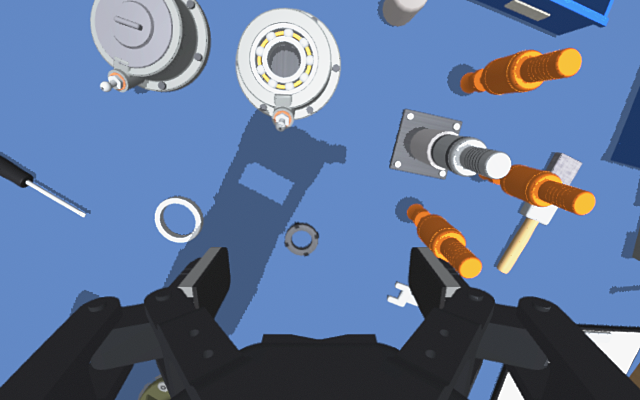

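```bash
python3 - <<'E'
import cv2,numpy as np,pickle
from geo import *
im=cv2.imread('pics/w1.png'); a=cv2.resize(im[5:135,230:345],None,fx=4,fy=4,interpolation=cv2.INTER_CUBIC); b=cv2.resize(im[105:205,445:520],None,fx=4,fy=4,interpolation=cv2.INTER_CUBIC)
c=np.zeros((520,760,3),np.uint8); c[:520,:460]=a; c[:400,460:760]=b; cv2.imwrite('pics/w1c.png',c)
st=pickle.load(open('pics/w1.pkl','rb'))
for uv,z in (((281,124),79),((287.5,60),62),((497,164),192),((470,268),180),((568,61),180),((584,203),180)): print(uv,atz('wrist',uv,z,st).round(1))
print(proj('wrist',[[595.5,-15,79],[671,8.5,62],[632,-207.5,192]],st).round(1))
E
```

```text
(281, 124) [600.3 -12.5]
(287.5, 60) [672.1   2.3]
(497, 164) [ 631.8 -208.1]
(470, 268) [ 531.3 -236.5]
(568, 61) [ 731.  -236.8]
(584, 203) [ 625.6 -314.5]
[[282.  128.6]
 [282.1  59.3]
 [496.5 163.6]]
```

View pics/w1c.png

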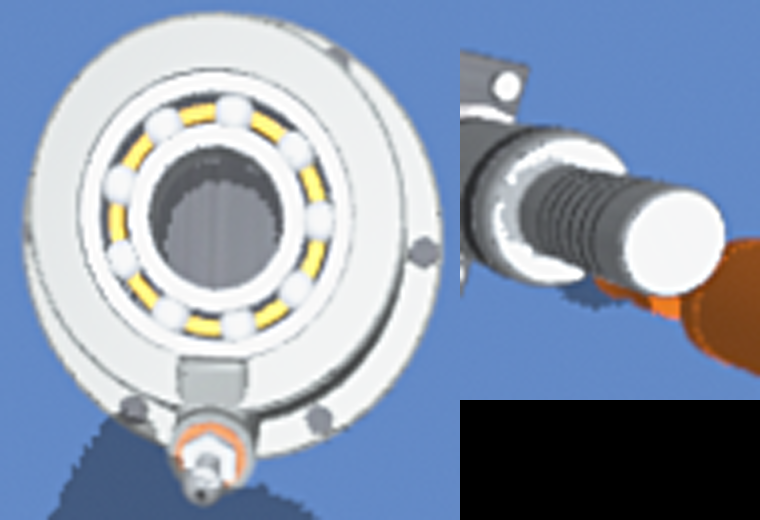

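```bash
python3 - <<'E'
import pickle
from geo import *
st=pickle.load(open('pics/w1.pkl','rb'))
for uv,z in (((280.6,126.4),79),((283.6,57.9),62),((498.4,165.4),192)): print(uv,atz('wrist',uv,z,st).round(1))
E
python3 go.py 631.5 -208 200 17; python3 go.py 631.5 -208 147 17
```

```text
(280.6, 126.4) [597.5 -12.8]
(283.6, 57.9) [673.    7.3]
(498.4, 165.4) [ 631.1 -209.8]
t 2.53 pos [557.6 -71.6 301.2] ydir [-0.  0. -1.] z az 17.60 q [-0.19  0.29  1.38  0.    1.48  1.07] F [-0.8  0.1  0.2] open 85.4
offset [0.762  0.5055 0.146 ] spin 0.0034
t 2.53 pos [557.6 -71.6 301.2] ydir [-0.  0. -1.] z az 17.60 q [-0.19  0.29  1.38  0.    1.48  1.07] F [-0.8  0.1  0.2] open 85.4
offset [0.7621 0.7705 0.1461] spin 0.0034
```

>>> {"fn": "servo_tool", "kwargs": {
  "commands": [
    {"offset":[0.762,0,0.148],"spin":0.007,"claw":100},
    {"offset":[0.762,0,0.148],"spin":0.007,"claw":100},
    {"offset":[0.762,0,0.148],"spin":0.007,"claw":100},
    {"offset":[0.762,0,0.148],"spin":0.007,"claw":100},
    {"offset":[0.762,0,0.148],"spin":0.007,"claw":100},
    {"offset":[0.762,0.1,0.148],"spin":0.007,"claw":100},
    {"offset":[0.762,0.25,0.148],"spin":0.007,"claw":100},
    {"offset":[0.762,0.4,0.148],"spin":0.007,"claw":100},
    {"offset":[0.762,0.5,0.148],"spin":0.007,"claw":100},
    {"offset":[0.762,0.5,0.148],"spin":0.007,"claw":100}
  ]
}}

```text
t: 3.37
tool_pos: [630.2, -207.0, 196.7]
tool_rot: [-0.565, 0.567, -0.426, 0.422]
contact_force: [-0.5, -0.3, -1.2]
opening: 85.5
```

```bash
python3 snap.py wrist w2; python3 go.py 631.5 -208.5 153 16
```

```text
t 3.42 pos [ 631.1 -207.5  199.9] ydir [-0.003  0.001 -1.   ] z az 16.28 q [-0.37  0.58  1.19  0.    1.37  0.91] F [ 0.4 -0.1  0.6] open 85.3
offset [0.0058 0.2347 0.0013] spin 0.0016
```

View pics/w2.png

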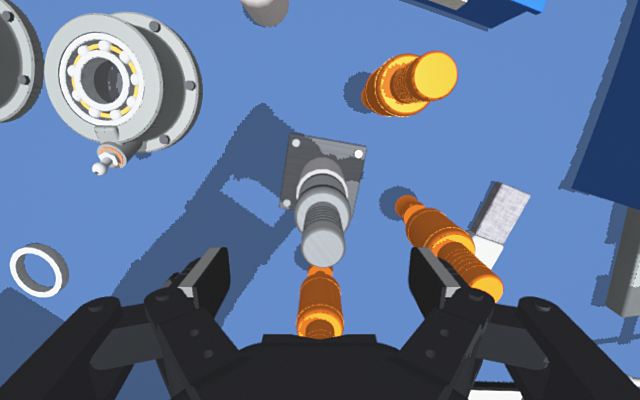

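```bash
python3 - <<'E'
import pickle
from geo import *
st=pickle.load(open('pics/w2.pkl','rb'))
for uv,z in (((323,245),192),((99.5,169),79),((104,77),62)): print(uv,atz('wrist',uv,z,st).round(1))
E
```

```text
(323, 245) [ 633.2 -209.1]
(99.5, 169) [597.5 -12. ]
(104, 77) [675.5   4.2]
```

The gun's tail top is at (323,245), about 1 mm from under the gripper. I'll go down and grip.

>>> {"fn": "servo_tool", "kwargs": {
  "force": 40,
  "commands": [
    {"offset":[0.005,0.12,0.006],"spin":0,"claw":100},
    {"offset":[0.005,0.2,0.006],"spin":0,"claw":100},
    {"offset":[0.005,0.235,0.006],"spin":0,"claw":100},
    {"offset":[0.005,0.235,0.006],"spin":0,"claw":60},
    {"offset":[0.005,0.235,0.006],"spin":0,"claw":0},
    {"offset":[0.005,0.235,0.006],"spin":0,"claw":0},
    {"offset":[0.005,0.235,0.006],"spin":0,"claw":0},
    {"offset":[0.005,0.235,0.006],"spin":0,"claw":0},
    {"offset":[0.005,0.235,0.006],"spin":0,"claw":0},
    {"offset":[0.005,0.235,0.006],"spin":0,"claw":0},
    {"offset":[0.005,0.235,0.006],"spin":0,"claw":0}
  ]
}}

```text
t: 4.33
tool_pos: [633.4, -209.6, 155.3]
tool_rot: [0.565, -0.565, 0.425, -0.425]
contact_force: [-1.8, 2.3, 6.8]
opening: 22.9
```

```bash
python3 go.py 632.3 -208.7 153 16
```

```text
t 4.33 pos [ 633.4 -209.6  155.3] ydir [ 0.001 -0.    -1.   ] z az 16.12 q [-0.37  0.62  1.23  0.    1.28  0.91] F [-1.8  2.3  6.8] open 22.9
offset [-0.0057  0.0116 -0.0041] spin 0.0007
```

>>> {"fn": "servo_tool", "kwargs": {
  "commands": [
    {"offset":[0,-0.1,0],"spin":0,"claw":0},
    {"offset":[0,-0.2,0],"spin":0,"claw":0},
    {"offset":[0,-0.28,0],"spin":0,"claw":0},
    {"offset":[0,-0.3,0],"spin":0,"claw":0},
    {"offset":[0,-0.3,0],"spin":0,"claw":0},
    {"offset":[0,-0.3,0],"spin":0,"claw":0}
  ]
}}

```text
t: 4.83
tool_pos: [632.7, -209.6, 212.8]
tool_rot: [-0.565, 0.565, -0.426, 0.424]
contact_force: [0.6, -0.6, -5.5]
opening: 23.0
```

```bash
python3 go.py 632.3 -208.7 215 16; python3 snap.py side s1; python3 - <<'E'
import cv2
a=cv2.imread('pics/s1.png')[120:290,270:450]
cv2.imwrite('pics/s1c.png',cv2.resize(a,None,fx=3.5,fy=3.5,interpolation=cv2.INTER_CUBIC))
E
```

```text
t 4.83 pos [ 632.7 -209.6  212.8] ydir [-0.002  0.001 -1.   ] z az 16.11 q [-0.37  0.58  1.17 -0.    1.4   0.91] F [ 0.6 -0.6 -5.5] open 23.0
offset [-0.0048 -0.0108 -0.0008] spin 0.0006
```

View pics/s1c.png

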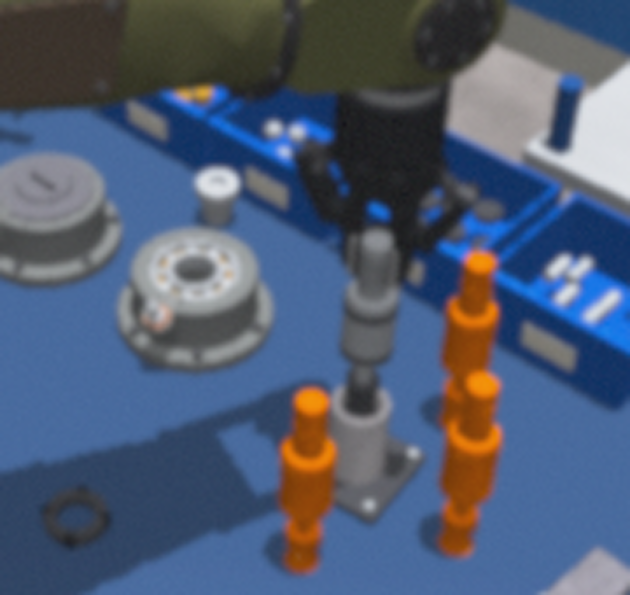

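>>> {"fn": "servo_tool", "kwargs": {
  "commands": [
    {"offset":[0,0,-0.03],"spin":0,"claw":0},
    {"offset":[0,0,-0.06],"spin":0,"claw":0},
    {"offset":[0,0,-0.09],"spin":0,"claw":0},
    {"offset":[0,0,-0.12],"spin":0,"claw":0},
    {"offset":[0,0,-0.15],"spin":0,"claw":0},
    {"offset":[0,0,-0.18],"spin":0,"claw":0},
    {"offset":[0,0.008,-0.21],"spin":0,"claw":0},
    {"offset":[0,0.016,-0.24],"spin":0,"claw":0},
    {"offset":[0,0.025,-0.27],"spin":0,"claw":0},
    {"offset":[0,0.034,-0.3],"spin":0,"claw":0},
    {"offset":[0,0.043,-0.33],"spin":0,"claw":0},
    {"offset":[0,0.045,-0.34],"spin":0,"claw":0}
  ]
}}

```text
t: 5.88
tool_pos: [566.9, -228.9, 205.0]
tool_rot: [-0.565, 0.565, -0.425, 0.425]
contact_force: [5.2, 1.5, -4.6]
opening: 23.3
```

```bash
python3 go.py 632.3 -208.7 215 16; python3 snap.py side s2;python3 snap.py wrist w3;python3 snap.py scene e2; python3 - <<'E'
import cv2,numpy as np
a=cv2.imread('pics/s2.png')[170:290,310:430];b=cv2.imread('pics/e2.png')[140:240,225:325];w=cv2.imread('pics/w3.png')[60:360,160:480]
r=lambda i:cv2.resize(i,(400,i.shape[0]*400//i.shape[1]),interpolation=cv2.INTER_CUBIC)
a,b=r(a),r(b); c=np.hstack([a,b]); cv2.imwrite('pics/s2c.png',c)
E
```

```text
t 5.88 pos [ 566.9 -228.9  205. ] ydir [-0.  0. -1.] z az 16.09 q [-0.44  0.46  1.37 -0.    1.32  0.85] F [ 5.2  1.5 -4.6] open 23.3
offset [-0.0062 -0.0501  0.3421] spin 0.0005
```

View pics/s2c.png

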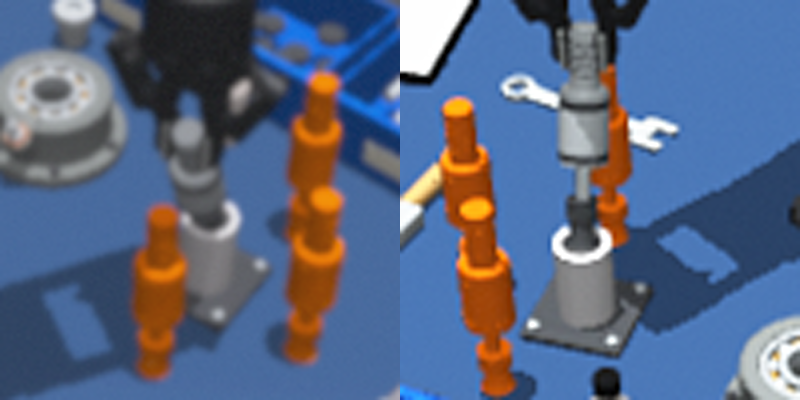

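>>> {"fn": "servo_tool", "kwargs": {
  "force": 110,
  "commands": [
    {"offset":[0,0,0],"spin":0,"claw":0},
    {"offset":[0,0,0],"spin":0,"claw":0},
    {"offset":[0,-0.05,-0.02],"spin":0,"claw":0},
    {"offset":[0,-0.1,-0.045],"spin":0,"claw":0},
    {"offset":[0,-0.17,-0.08],"spin":0,"claw":0},
    {"offset":[0,-0.25,-0.08],"spin":0,"claw":0},
    {"offset":[0,-0.3,-0.08],"spin":0,"claw":0},
    {"offset":[0,-0.3,-0.08],"spin":0,"claw":0}
  ]
}}

```text
t: 6.7
tool_pos: [552.6, -233.4, 268.2]
tool_rot: [0.565, -0.565, 0.424, -0.426]
contact_force: [1.1, -0.1, -4.6]
opening: 21.5
```

```bash
python3 go.py 526 -33.5 240 16
```

```text
t 6.70 pos [ 552.6 -233.4  268.2] ydir [ 0.003 -0.002 -1.   ] z az 16.11 q [-0.46  0.39  1.32 -0.    1.43  0.83] F [ 1.1 -0.1 -4.6] open 21.5
offset [-0.9976  0.1386  0.149 ] spin 0.0006
```

>>> {"fn": "servo_tool", "kwargs": {
  "commands": [
    {"offset":[-0.2,0,0.05],"spin":0,"claw":0},
    {"offset":[-0.4,0,0.1],"spin":0,"claw":0},
    {"offset":[-0.6,0,0.15],"spin":0,"claw":0},
    {"offset":[-0.8,0.05,0.15],"spin":0,"claw":0},
    {"offset":[-0.95,0.1,0.15],"spin":0,"claw":0},
    {"offset":[-0.998,0.14,0.15],"spin":0,"claw":0},
    {"offset":[-0.998,0.14,0.15],"spin":0,"claw":0},
    {"offset":[-0.998,0.14,0.15],"spin":0,"claw":0},
    {"offset":[-0.998,0.14,0.15],"spin":0,"claw":0}
  ]
}}

```text
t: 7.45
tool_pos: [526.1, -33.8, 237.5]
tool_rot: [-0.565, 0.565, -0.425, 0.425]
contact_force: [0.3, 0.0, -5.5]
opening: 21.4
```

```bash
python3 go.py 526 -33.5 219 16; for n in side scene wrist; do python3 snap.py $n ${n}4; done; python3 - <<'E'
import cv2,numpy as np,pickle
from geo import *
a=cv2.imread('pics/side4.png')[110:230,260:360];b=cv2.imread('pics/scene4.png')[120:240,270:370];w=cv2.imread('pics/wrist4.png')[40:320,200:440]
r=lambda i,s:cv2.resize(i,None,fx=s,fy=s,interpolation=cv2.INTER_CUBIC)
c=np.zeros((560,800,3),np.uint8);c[:280,:240]=w;
c=np.hstack([r(a,4),r(b,4)]); cv2.imwrite('pics/m4.png',c)
cv2.imwrite('pics/w4.png',r(w,2))
E
```

```text
t 7.45 pos [526.1 -33.8 237.5] ydir [ 0. -0. -1.] z az 16.07 q [-0.13  0.24  1.58 -0.    1.32  1.16] F [ 0.3  0.  -5.5] open 21.4
offset [-0.0018  0.0923 -0.0001] spin 0.0004
```

View pics/m4.png

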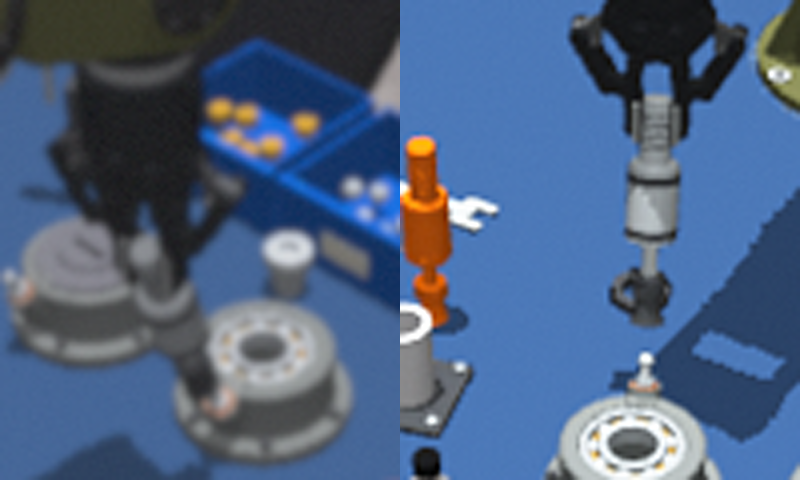

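View pics/w4.png

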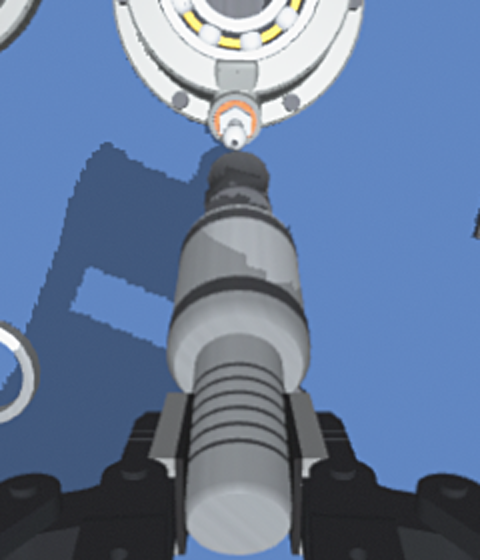

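```bash
python3 - <<'E'
import pickle
from geo import *
st=pickle.load(open('pics/wrist4.pkl','rb')); M=rot(st['tool_rot'])
zt=M[:,2].copy();zt[2]=0;zt/=np.linalg.norm(zt); xt=M[:,0]
g=st['tool_pos']+M[:,1]*-18.7
ph=np.linspace(0,2*np.pi,361)
def circ(th,d,r):
    a=-zt*np.sin(th)+np.array([0,0,1])*np.cos(th); b=np.cross(a,xt)
    P=g+a*d+r*(np.cos(ph)[:,None]*xt+np.sin(ph)[:,None]*b)
    return (proj('wrist',P,st)-[200,40]+.5)*2-.5
for gt in (86,94):
  for t in (20,23,25,27,30):
    th=np.radians(t); o=[]
    for nm,d,r in (('tail',112-gt,12),('should',62-gt,20),('barlow',-gt,20),('mouth',-68-gt,14.5)):
        c=circ(th,d,r); o.append((nm,'x',*c[:,0][[c[:,0].argmin(),c[:,0].argmax()]].round(),'y',*np.array([c[:,1].min(),c[:,1].max()]).round()))
    print(gt,t,*[ ' '.join(map(str,k)) for k in o],sep=' | ')
print((proj('wrist',[[597,-13,79],[672.5,7.5,62]],st)-[200,40])*2)
E
```

```text
86 | 20 | tail x 173.0 297.0 y 527.0 597.0 | should x 159.0 313.0 y 329.0 444.0 | barlow x 178.0 295.0 y 215.0 316.0 | mouth x 203.0 270.0 y 157.0 219.0
86 | 23 | tail x 174.0 296.0 y 534.0 598.0 | should x 158.0 313.0 y 327.0 438.0 | barlow x 177.0 295.0 y 204.0 304.0 | mouth x 203.0 270.0 y 139.0 202.0
86 | 25 | tail x 174.0 296.0 y 539.0 598.0 | should x 158.0 313.0 y 327.0 434.0 | barlow x 176.0 296.0 y 197.0 297.0 | mouth x 202.0 271.0 y 127.0 190.0
86 | 27 | tail x 174.0 296.0 y 543.0 598.0 | should x 158.0 314.0 y 326.0 430.0 | barlow x 176.0 296.0 y 189.0 289.0 | mouth x 202.0 271.0 y 114.0 179.0
86 | 30 | tail x 175.0 295.0 y 550.0 597.0 | should x 157.0 314.0 y 325.0 425.0 | barlow x 175.0 297.0 y 179.0 277.0 | mouth x 201.0 272.0 y 96.0 161.0
94 | 20 | tail x 176.0 294.0 y 492.0 563.0 | should x 162.0 310.0 y 310.0 423.0 | barlow x 180.0 293.0 y 205.0 304.0 | mouth x 204.0 269.0 y 150.0 211.0
94 | 23 | tail x 177.0 294.0 y 497.0 562.0 | should x 161.0 310.0 y 307.0 417.0 | barlow x 179.0 294.0 y 193.0 291.0 | mouth x 203.0 270.0 y 131.0 193.0
94 | 25 | tail x 177.0 293.0 y 501.0 562.0 | should x 161.0 311.0 y 305.0 412.0 | barlow x 178.0 294.0 y 185.0 283.0 | mouth x 203.0 270.0 y 119.0 182.0
94 | 27 | tail x 177.0 293.0 y 505.0 562.0 | should x 160.0 311.0 y 304.0 408.0 | barlow x 178.0 295.0 y 177.0 275.0 | mouth x 202.0 271.0 y 106.0 170.0
94 | 30 | tail x 177.0 293.0 y 510.0 561.0 | should x 160.0 312.0 y 301.0 402.0 | barlow x 177.0 296.0 y 165.0 262.0 | mouth x 202.0 271.0 y 87.0 151.0
[[234.85494947 139.13622273]
 [237.18111442 -28.81804082]]
```

Ball at (235,139) in the crop matches the prediction. The gun leans about 20° rather than 25°, and it sits about 2 mm off in tool x. I'll put the bell mouth on the ball and use it as a pivot for the missing 5°.

>>> {"fn": "servo_tool", "kwargs": {
  "force": 40,
  "commands": [
    {"offset":[-0.009,0.03,0.035],"spin":0,"claw":0},
    {"offset":[-0.009,0.064,0.07],"spin":0,"claw":0},
    {"offset":[-0.009,0.064,0.07],"spin":0,"claw":0},
    {"offset":[-0.009,0.09,0.08],"spin":0,"claw":0},
    {"offset":[-0.009,0.12,0.09],"spin":0,"claw":0},
    {"offset":[-0.009,0.14,0.097],"spin":0,"claw":0},
    {"offset":[-0.009,0.15,0.101],"spin":0,"claw":0},
    {"offset":[-0.009,0.157,0.104],"spin":0,"claw":0},
    {"offset":[-0.009,0.157,0.104],"spin":0,"claw":0}
  ]
}}

```text
t: 8.35
tool_pos: [545.4, -25.5, 205.7]
tool_rot: [-0.565, 0.565, -0.425, 0.425]
contact_force: [0.2, -0.6, -4.5]
opening: 21.4
```

```bash
cat > uv.py <<'E'
import sys
from geo import *
from rig import readout
st=readout.sense(); M=rot(st['tool_rot']); B=np.array([596.5,-11.3,60.3])
d=st['tool_pos']-B; u=-.961*d[0]-.276*d[1]; x=.276*d[0]-.961*d[1]; v=d[2]
f=st['contact_force']; print('t %.2f u %.1f v %.1f x %.1f  L %.1f ang %.1f'%(st['t'],u,v,x,np.hypot(u,v),np.degrees(np.arctan2(u,v))),'F u %.1f x %.1f v %.1f'%(-.961*f[0]-.276*f[1],.276*f[0]-.961*f[1],f[2]),'open %.1f'%st['opening'])
E
python3 uv.py; python3 snap.py wrist w5
```

```text
t 8.35 u 53.0 v 145.4 x -0.5  L 154.8 ang 20.0 F u -0.1 x 0.6 v -4.5 open 21.4
```

>>> {"fn": "servo_tool", "kwargs": {
  "commands": [
    {"offset":[0,0.004,-0.012],"spin":0,"claw":0},
    {"offset":[0,0.008,-0.025],"spin":0,"claw":0},
    {"offset":[0,0.013,-0.038],"spin":0,"claw":0},
    {"offset":[0,0.013,-0.038],"spin":0,"claw":0}
  ]
}}

```text
t: 8.73
tool_pos: [538.1, -27.7, 203.8]
tool_rot: [0.565, -0.565, 0.424, -0.426]
contact_force: [4.5, -0.4, -1.7]
opening: 21.9
```

```bash
python3 uv.py
```

```text
t 8.73 u 60.7 v 143.5 x -0.4  L 155.8 ang 22.9 F u -4.2 x 1.7 v -1.7 open 21.9
```

>>> {"fn": "servo_tool", "kwargs": {
  "commands": [
    {"offset":[0.003,0.005,-0.01],"spin":0,"claw":0},
    {"offset":[0.003,0.01,-0.02],"spin":0,"claw":0},
    {"offset":[0.003,0.016,-0.03],"spin":0,"claw":0},
    {"offset":[0.003,0.022,-0.042],"spin":0,"claw":0},
    {"offset":[0.003,0.029,-0.054],"spin":0,"claw":0},
    {"offset":[0.003,0.029,-0.054],"spin":0,"claw":0},
    {"offset":[0.003,0.029,-0.054],"spin":0,"claw":0}
  ]
}}

```text
t: 9.32
tool_pos: [528.1, -31.2, 198.0]
tool_rot: [0.565, -0.565, 0.425, -0.426]
contact_force: [4.3, -0.5, 3.1]
opening: 21.7
```

```bash
python3 uv.py; python3 snap.py wrist w6; python3 - <<'E'
import cv2,numpy as np
w=cv2.imread('pics/w6.png')[40:320,200:440]
e=cv2.imread('pics/w5.png')[40:240,250:390]
c=np.zeros((560,800,3),np.uint8); c[:,:480]=cv2.resize(w,None,fx=2,fy=2,interpolation=cv2.INTER_CUBIC); c[:400,500:780]=cv2.resize(e,None,fx=2,fy=2,interpolation=cv2.INTER_CUBIC)
cv2.imwrite('pics/w6c.png',c)
E
```

```text
t 9.32 u 71.2 v 137.7 x 0.3  L 155.0 ang 27.4 F u -4.0 x 1.7 v 3.1 open 21.7
```

View pics/w6c.png

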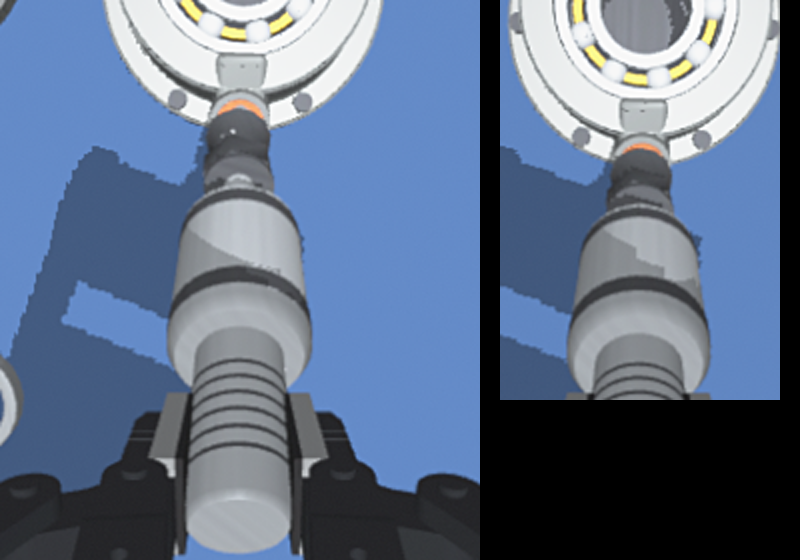

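The gun now leans about 25° and the coupler sits on the ball. I'll firm the grip, re-centre and push along the nipple axis.

>>> {"fn": "servo_tool", "kwargs": {
  "force": 110,
  "commands": [
    {"offset":[0.002,-0.008,0.015],"spin":0,"claw":0},
    {"offset":[0.002,-0.014,0.0285],"spin":0,"claw":0},
    {"offset":[0.002,-0.014,0.0285],"spin":0,"claw":0},
    {"offset":[0.002,-0.002,0.034],"spin":0,"claw":0},
    {"offset":[0.002,0.009,0.039],"spin":0,"claw":0},
    {"offset":[0.002,0.02,0.044],"spin":0,"claw":0},
    {"offset":[0.002,0.0315,0.0495],"spin":0,"claw":0},
    {"offset":[0.002,0.0315,0.0495],"spin":0,"claw":0}
  ]
}}

```text
t: 10.03
tool_pos: [537.3, -28.8, 191.0]
tool_rot: [-0.565, 0.565, -0.425, 0.425]
contact_force: [-4.8, -0.7, 6.2]
opening: 21.7
```

```bash
python3 uv.py
```

```text
t 10.03 u 61.7 v 130.7 x 0.4  L 144.5 ang 25.3 F u 4.8 x -0.6 v 6.2 open 21.7
```

>>> {"fn": "servo_tool", "kwargs": {
  "commands": [
    {"offset":[0,0.012,0.006],"spin":0,"claw":0},
    {"offset":[0,0.025,0.012],"spin":0,"claw":0},
    {"offset":[0,0.025,0.012],"spin":0,"claw":0},
    {"offset":[0,0.025,0.012],"spin":0,"claw":0}
  ]
}}

```text
t: 10.37
tool_pos: [539.5, -28.2, 186.8]
tool_rot: [-0.565, 0.565, -0.425, 0.425]
contact_force: [-5.0, -1.1, 8.3]
opening: 21.5
```

```bash
python3 uv.py
```

```text
t 10.37 u 59.4 v 126.5 x 0.5  L 139.7 ang 25.2 F u 5.1 x -0.3 v 8.3 open 21.5
```

>>> {"fn": "servo_tool", "kwargs": {
  "commands": [
    {"offset":[0,0.0125,0.006],"spin":0,"claw":0},
    {"offset":[0,0.025,0.012],"spin":0,"claw":0},
    {"offset":[0,0.025,0.012],"spin":0,"claw":0},
    {"offset":[0,0.025,0.012],"spin":0,"claw":0},
    {"offset":[0,0.025,0.012],"spin":0,"claw":0},
    {"offset":[0,0.025,0.012],"spin":0,"claw":0}
  ]
}}

```text
t: 10.87
tool_pos: [541.9, -27.7, 182.2]
tool_rot: [-0.565, 0.565, -0.425, 0.425]
contact_force: [-6.9, -0.4, 9.9]
opening: 21.3
```

```bash
python3 uv.py; for n in side scene wrist; do python3 snap.py $n ${n}7; done; python3 uv.py
```

```text
t 10.87 u 57.0 v 121.9 x 0.6  L 134.6 ang 25.1 F u 6.7 x -1.6 v 9.9 open 21.3
t 11.02 u 57.0 v 121.9 x 0.6  L 134.6 ang 25.1 F u 6.3 x -0.2 v 10.6 open 21.6
```

```bash
python3 - <<'E'
import cv2
a=cv2.imread('pics/w6.png',0);b=cv2.imread('pics/wrist7.png',0)
for nm,(x0,x1,y0,y1) in dict(band=(283,357,168,200),tail=(292,348,280,320),barlow=(288,352,130,150)).items():
    T=a[y0:y1,x0:x1]; r=cv2.matchTemplate(b[y0-15:y1+15,x0-15:x1+15],T,cv2.TM_CCOEFF_NORMED); _,m,_,l=cv2.minMaxLoc(r); print(nm,l[0]-15,l[1]-15,round(m,3))
E
```

```text
band 0 1 0.977
tail 0 0 0.997
barlow 0 2 0.935
```

```bash
python3 -c "
from rig import job; print(job.sign_off())"; python3 uv.py
```

```text
the job is handed in; nothing more can be done
None
the job is handed in; nothing more can be done
```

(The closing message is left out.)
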